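# Turn the sample to the curing lamp and set its timer

## Robot

A 6-joint arm with a two-finger parallel gripper is mounted at the origin on the work surface; the furniture and walls round the work are solid. World frame = base frame: x ahead of the robot, y to its left, z up, the work surface at z = 0. Lengths are in mm, angles in rad, forces in N, time in s.
With the tool pointing down it reaches from about 250 to 850 mm from the base axis. Payload 12.5 kg.
Tool frame: the origin (TCP) lies at the very end of the fingers, on their centre line; the grasp point (between the pads) lies 19 mm behind it (arm.grip_point_offset is the distance from the TCP to the grasp point, in mm); z points along the fingers, y is the line along which they close (so a half turn about z gives the same grasp; the last joint's range is limited). The gripper opens to 93 mm and grips with 3 to 60 N. Pads are 15 mm wide; open, the fingers measure 128 mm over their backs; the gripper's body (75 mm by 188 mm) begins 65 mm behind the grasp point.
Start: joints at [-1.323, 0.351, 1.652, -0, 1.139, -0.085], TCP at [179.699, -519.801, 218.633] pointing down, gripper open.
Joint ranges: [-2.75, 2.75], [-0.79, 2.1], [0.01, 2.65], [-1.57, 4.71], [0.07, 3.14], [-2.87, 2.87]. Speed limits (rad/s): [2.22, 2.22, 2.79, 3.14, 3.14, 3.14].

## Interface

Orientations are given as a rotation vector (axis times angle).
In Python, from workcell import sensors, optics, arm gives the robot as it stands.
- The arm moves only by the shell command python3 -m pendant 'ROWS' [FORCE]. ROWS is a JSON object of lists of equal length, an entry for each row: "dr": the turn, a rotation vector about the tool's x, y, z in degrees, a list of three; "linear": the shift along the tool's x, y, z in m, a list of three; "fingers": the finger opening in m, from 0 to 0.093. A call has 1 to 12 rows; each row is the pose to reach, as a shift and turn from the pose commanded when the call began, along the tool's axes at that moment; what a row does not reach only later rows make up. A row lasts 1/12 s, in which the tool goes at most 41.7 mm and 7.16 degrees, less where a joint would pass 70% of its speed; a pose out of reach is approached as far as the arm can. A call with a gripper value outside its range is refused whole. The fingers move at their own pace and stop on an object; FORCE is the grip in N (left out, the last holds). Time passes only in rows, so rows that repeat a pose let the fingers close. It gives the time, the measured TCP pose, the force, the opening and the grip force at its end, in the units of the state.
- sensors.observe(): the state, without advancing time (a new reading comes with each control period).
- optics.grab_frame(name): name is "side" or "top"; returns a dict with "image" (480x640x3 uint8, red, green, blue), "depth" (480x640 float32, mm along the optical axis (not along the pixel's ray), 0 where there is no reading), "mtx" (3x3 intrinsics, pixels), "T" (4x4, takes a point from camera to world coordinates). Camera axes: x right, y down, z forward; pixel columns grow to the right and rows downward; lengths in mm; the calibration is good to about 2 mm. A picture is of the moment at which its call begins.
- arm.close_job(): hands the job in; it is judged then, once.
The state is a dict: "time": time; "joint_positions": joint angles; "qvel": joint speeds; "joint_efforts": joint torques, N m; "tool_pos": TCP position; "orientation": TCP orientation; "contact_force": force on the tool from outside, world axes, zero at the start; "ft_torque": the same for the moment, N m; "gripper_width": opening from 0.0 (shut) to 1.0 (fully open); "grasp_force": force on a finger pad.
Only numpy, scipy, OpenCV 4.12 (cv2) and the standard library are available. Lean on these libraries where they do the work, as an engineer would, in place of code of your own. Each camera call takes 0.05 s, during which the arm holds its last target. There are 200 camera calls.

## Task

The next side of the moulding sample is due for curing: turn the sample so that its grooved side faces the curing lamp, and stand it flat against the lamp's front, centred on the dark window. Then set the bench timer: twist its knob clockwise until the pointer is clearly past the top mark (30 minutes), and turn it back down to 15 minutes, the long middle mark. Let go of everything and leave the other things where they stand.

Things in the scene. Friction and masses are not known exactly. Their poses are not given: they have to be found in the camera images.
- sample: White block 90x90 mm, 45 high, 0.25-0.5 kg, with a square wood grip post on top (30x30 mm, 45 to 99 mm height, centred, sides parallel to the block's). Origin: centre of underside, z up. Its +x side has two upright grooves (18 mm wide, 10 deep); the other sides are plain. Starts a few cm before the lamp, grooves roughly towards lamp +y, so about a quarter turn clockwise (from above) is due.
- sample_face (a point): Middle of the sample's grooved side, on the plane of the ribs: 45 mm along sample +x from its axis, 22.5 mm above its underside. Axes as the sample's.
- lamp: Curing lamp, fixed: low aluminium bar 60 mm deep (x), 200 long (y), 50 high, black end caps, fins on top. Origin: centre of underside. Its flat upright front, 30 mm from the origin on its -x side, has a dark window 90 mm wide at mid-length. Stands left or right of the timer, front towards the robot, yaw within 0.3 rad.
- lamp_seat (a point): Middle of the lamp's front surface: 30 mm along lamp -x from its axis, 22.5 mm above the worktop; axes as the lamp's. With the sample seated, sample_face lies here, the sample's axes are parallel to the lamp's and its centre is 45 mm in front (lamp -x).
- timer: Bench timer, fixed: grey housing 116x116 mm, 44 high, round aluminium dial (108 mm) on top, black knob at its centre. Origin: centre of underside. Marks every 5 min, 4 degrees a minute, clockwise from above: long 0 mark 120 deg anticlockwise of timer +x, long 15 mark 60 deg anticlockwise of it, top mark (30, diamond at its end) on +x, which points away from the robot within 0.4 rad.
- timer_knob (a joint): Knob angle, rad, growing clockwise from above: 0 at the 0 mark, 1.047 at 15 min, 2.094 at the top mark (30), fixed stop at 2.443. Starts at 0 to 0.35. Light friction (0.05 N m); stays where it is left. Pointer direction in the timer's frame, anticlockwise from timer +x: 2.094 minus this value.
- knob_grip (a point): On the knob's (and timer's) axis at grip height, 78 mm above the worktop. The knob is a bar 64 mm long, 16 thick, 53 to 94 mm above the worktop, on a flat skirt 70 mm across (47 to 53 mm high). A white line on one half of its top and on that end is the pointer. Turns with the knob: x runs along the bar to the pointer end, z up.
- pot_a: red tester pot with a terracotta lid, 49 mm across, 60 mm high, standing behind the middle of the work; origin under its centre; a bystander
- pot_b: green tester pot with a cream ribbed lid, 49 mm across, 60 mm high, standing between lamp and timer; origin under its centre; a bystander
- marker: red and black marker pen, 136 mm long, 12 mm thick, lying on the worktop in front of the robot, roughly pointing away from it; origin under its centre; a bystander
- tape: roll of cream masking tape lying flat at the far left, 104 mm across, 25 mm high; origin under its centre; a bystander
- tin: green paint tin standing at the far right, 68 mm across, 62 mm high; origin under its centre; a bystander
Not all that is in view belongs to the job. What is shaped like the lamp but turquoise is not meant.

How it is judged (in metres and radians):
On the way, in this order (a step that is already met when the one before it is completed fails the run):
1. the sample stands flat against the lamp's front with its grooved side, centred on the window (x of sample_face in the frame of lamp_seat between -0.005 and 0.005 m and y of sample_face in the frame of lamp_seat between -0.018 and 0.018 m and angle between the x axis of sample and the x axis of lamp, either way round below 0.07 rad and angle between sample's own z axis and vertical below 0.06 rad), for 0.3 s.
2. the timer knob's pointer is twisted past the top mark (30 minutes) by at least a minute's breadth (value of joint timer_knob above 2.155 rad), for 0.1 s.
At the end, for the whole second after the job is handed in: The sample stands still and upright with its grooved side flat against the lamp's front (gap under 5 mm, square within 4 degrees, centred on the window within 18 mm), and the timer's pointer stands still at 15 minutes, within 2 minutes (8 degrees) either way (all of step 1 and linear speed of sample below 0.01 m/s and value of joint timer_knob between 0.907 and 1.187 rad and velocity of joint timer_knob between -0.05 and 0.05 rad/s); the robot touches nothing.
It fails at once if a tester pot, the marker pen, the tape roll or the green tin is moved more than 30 mm (distance of any of pot_a, pot_b, marker, tape, tin from where it was at the start of the episode above 0.03 m).
It also fails if it takes over 67 s, if anything falls off the work surface, if the arm or the gripper's body presses on something with over 40 N, if the wrist force passes 120 N, or if a joint passes its speed limit or range.

## Working session

There is one attempt and no reset: what is moved stays moved. The work goes in short steps, Python scripts to look and compute and a shell command to move; the robot and the scene stay as the last step left them, time stands still between calls to the robot, and variables do not carry over. Pictures are saved under pics/ and viewed, at most 10 in all, crops included, and the job is handed in when it is done.

```bash
ls; mkdir -p pics; python3 - <<'E'
from workcell import sensors, optics, arm
import cv2,numpy as np
s=sensors.observe(); print(s)
for n in("top","side"):
    f=optics.grab_frame(n); cv2.imwrite(f"pics/{n}0.png",f["image"][:,:,::-1]); np.savez(f"{n}0.npz",**f)
    print(n,f["mtx"],f["T"].round(3))
print(arm.grip_point_offset)
E
```

```text
pics
{'time': 0.0, 'joint_positions': array([-1.32262324e+00,  3.51254076e-01,  1.65243611e+00, -1.87959935e-06,
        1.13908434e+00, -8.46399946e-02]), 'qvel': array([ 0.00089974, -0.00080762, -0.00113712,  0.00042659,  0.00021306,
       -0.00116475]), 'joint_efforts': array([ 1.96692968e-04, -4.97329044e+01, -2.85253447e+01,  6.99450751e-02,
        2.58301076e-02, -8.29359442e-05]), 'tool_pos': array([ 179.6038613 , -519.48048032,  218.08708752]), 'orientation': array([-3.09703408e+00, -5.20178307e-01,  1.54242388e-04]), 'contact_force': array([-0.27543706,  0.21657065, -0.0163659 ]), 'ft_torque': array([0.02402086, 0.00322126, 0.03810258]), 'grasp_force': 0.0, 'gripper_width': 0.9975018798478936}
top [[438.53264084   0.         323.31854251]
 [  0.         438.53264084 236.41937033]
 [  0.           0.           1.        ]] [[-2.400000e-02 -9.910000e-01  1.310000e-01  3.532390e+02]
 [-1.000000e+00  2.400000e-02 -4.000000e-03 -1.112410e+02]
 [ 0.000000e+00 -1.310000e-01 -9.910000e-01  1.457942e+03]
 [ 0.000000e+00  0.000000e+00  0.000000e+00  1.000000e+00]]
side [[443.50789742   0.         321.36983953]
 [  0.         443.50789742 242.06554204]
 [  0.           0.           1.        ]] [[-8.17000e-01 -2.17000e-01  5.34000e-01 -2.10023e+02]
 [-5.76000e-01  3.43000e-01 -7.42000e-01  9.19675e+02]
 [-2.20000e-02 -9.14000e-01 -4.05000e-01  6.45876e+02]
 [ 0.00000e+00  0.00000e+00  0.00000e+00  1.00000e+00]]
18.8
```

View pics/top0.png

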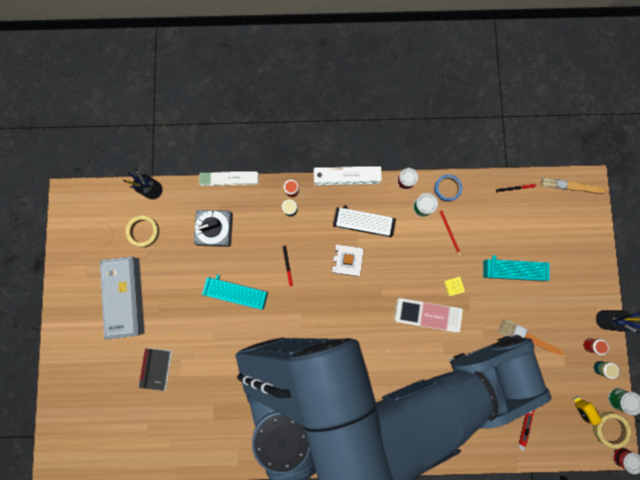

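View pics/side0.png

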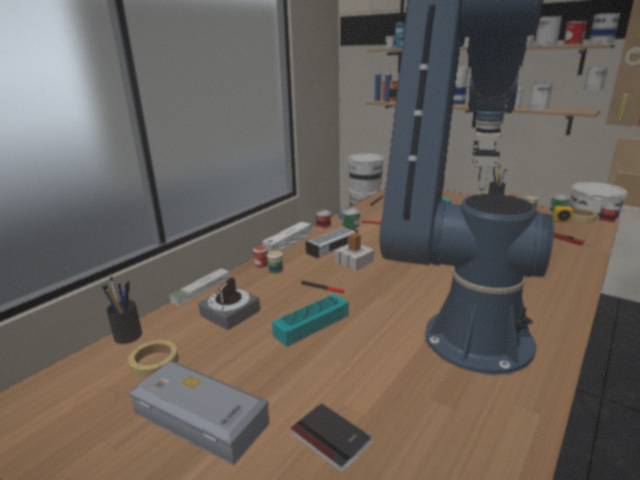

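The top view shows the timer at about (212,228), the lamp at (364,221) and the sample at (348,260), with its grooves facing image-left (+y). The pots are at (291,187) and (289,207), the marker at (288,266), and the turquoise decoy at (235,293). The side view shows the post at about (354,242) and the knob at (232,292).

```bash
cat > h.py <<'E'
import numpy as np, cv2
from workcell import sensors, optics, arm
def cloud(f):
    K,T,d=f["mtx"],f["T"],f["depth"].astype(float)
    v,u=np.indices(d.shape); p=np.stack([(u-K[0,2])/K[0,0]*d,(v-K[1,2])/K[1,1]*d,d],-1)
    P=p@T[:3,:3].T+T[:3,3]; P[d==0]=np.nan; return P
def plane(f,uv,z):
    uv=np.atleast_2d(uv).astype(float); K,T=f["mtx"],f["T"]
    r=np.c_[(uv-K[:2,2])/K[[0,1],[0,1]],np.ones(len(uv))]@T[:3,:3].T
    return T[:3,3]+r*((z-T[2,3])/r[:,2])[:,None]
def proj(f,P):
    T=f["T"]; c=(np.asarray(P)-T[:3,3])@T[:3,:3]; q=c@f["mtx"].T; return q[...,:2]/q[...,2:]
def rect(f,m,z):
    v,u=np.nonzero(m); P=plane(f,np.c_[u,v],z)[:,:2].astype(np.float32)
    return cv2.minAreaRect(P),P
E
python3 - <<'E'
from h import *
t=dict(np.load("top0.npz")); s=dict(np.load("side0.npz"))
P=cloud(t); z=P[...,2]
print("table z",np.nanmedian(z[240:280,300:325]),"std",np.nanstd(z[240:280,300:325]))
def box(u0,v0,u1,v1):
    m=np.zeros(z.shape,bool); m[v0:v1,u0:u1]=1; return m
hsv=cv2.cvtColor(t["image"],cv2.COLOR_RGB2HSV)
for n,b,lo,hi in[("block",(325,238,372,282),30,60),("post",(325,238,372,282),80,115),("lamp",(328,200,402,240),35,65),
   ("timer",(190,205,236,250),30,60),("knob",(190,205,236,250),75,110),("pota",(280,178,302,196),40,75),("potb",(278,198,300,216),40,75)]:
    m=box(*b)&(z>lo)&(z<hi); zz=np.nanmedian(z[m]); r,_=rect(t,m,zz); print(n,m.sum(),"z",zz.round(1),"rect",np.round(r[0],1),np.round(r[1],1),round(r[2],1),"mean",P[m].mean(0).round(1))
# side depth
Q=cloud(s); q=Q[...,2]
for n,c,rad,lo,hi in[("post",(345,236,365,258),0,80,115),("knob",(215,275,250,312),0,75,110),("block",(333,240,378,272),0,35,55),("lamp",(303,226,358,258),0,40,60)]:
    m=box(*c)&(q>lo)&(q<hi); print("side",n,m.sum(),Q[m].mean(0).round(1),np.percentile(q[m],[5,95]).round(1))
a=cv2.resize(t["image"][160:310,180:410],None,fx=3.4,fy=3.4,interpolation=cv2.INTER_CUBIC)
cv2.imwrite("pics/crop1.png",a[:,:,::-1])
E
```

```text
table z 1.0409503178425439 std 3.061535102270064
block 644 z 46.4 rect [ 460.5 -192.6] [89.9 90.5] 80.4 mean [ 459.7 -194.    46.3]
post 97 z 99.4 rect [ 460.3 -192.3] [30.2 30.8] 80.2 mean [ 460.  -192.4   98.9]
lamp 1125 z 46.2 rect [ 584.8 -251. ] [199.2  61.9] 77.9 mean [ 585.2 -251.    46.4]
timer 1105 z 46.4 rect [577.4 243.6] [118.  115.8] 87.6 mean [576.1 242.1  46.7]
knob 129 z 93.1 rect [576.3 244.8] [20.4 66.3] 17.5 mean [577.5 244.5  92. ]
pota 177 z 60.7 rect [702.4 -14.9] [45.8 46.8] 88.6 mean [702.1 -14.9  60.1]
potb 180 z 60.4 rect [636.2  -7.5] [45.6 46.2] 88.6 mean [636.9  -8.5  60. ]
side post 60 [ 454.2 -181.3   88.9] [81.5 96.7]
side knob 161 [573.4 252.8  86.3] [76.1 92.4]
side block 339 [ 454.3 -180.1   42.3] [36.6 49.6]
side lamp 542 [ 547.9 -219.8   44.4] [40.6 49.6]
```

View pics/crop1.png

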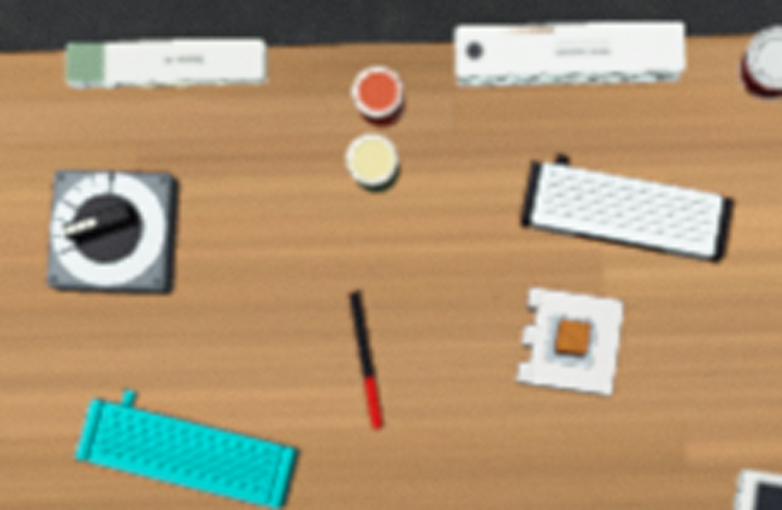

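The crop matches the measurements. The grooves face +y, so sample +x is at 80.3°. The lamp's long axis is at 77.9° (yaw -12.1°). The knob pointer is at 107.5° with timer yaw -2.4°, a value of about 0.18, which fits the given range. Heights (46/99/46/93) and sizes also agree with the text.

```bash
cat >> h.py <<'E'
def yaw():
    from scipy.spatial.transform import Rotation as R
    s=sensors.observe(); M=R.from_rotvec(s["orientation"]).as_matrix(); return s,M
def to(x,y,z,ydeg):
    s,M=yaw(); d=M.T@(np.array([x,y,z])-s["tool_pos"])/1000
    a=np.degrees(np.arctan2(M[1,1],M[0,1])); t=(ydeg-a+180)%360-180
    print("linear",d.round(4),"dr z",round(-t,2),"| now",s["tool_pos"].round(1),"yang",round(a,2),"F",s["contact_force"].round(1),"t",s["time"],"w",round(s["gripper_width"]*93,1),"gf",s["grasp_force"],"q6",s["joint_positions"][5].round(2),"tilt",np.degrees(np.arccos(-M[2,2])).round(2))
E
python3 -c "
from h import *
to(460.4,-192.4,140,-9.7)"
```

```text
linear [ 0.3722 -0.2174  0.0784] dr z -61.23 | now [ 179.6 -519.5  218.2] yang -70.93 F [ 0.6  0.2 -0.3] t 0.1 w 92.9 gf 0.0 q6 -0.08 tilt 0.06
```

```bash
python3 -m pendant '{"linear":[[0.031,-0.018,0],[0.062,-0.036,0],[0.093,-0.054,0],[0.124,-0.072,0],[0.155,-0.09,0.005],[0.186,-0.109,0.01],[0.217,-0.127,0.02],[0.248,-0.145,0.03],[0.279,-0.163,0.04],[0.31,-0.181,0.05],[0.341,-0.199,0.06],[0.372,-0.217,0.07]],"dr":[[0,0,-5],[0,0,-10],[0,0,-15],[0,0,-20],[0,0,-25],[0,0,-30],[0,0,-35],[0,0,-40],[0,0,-45],[0,0,-50],[0,0,-56],[0,0,-61]],"fingers":[0.093,0.093,0.093,0.093,0.093,0.093,0.093,0.093,0.093,0.093,0.093,0.093]}'
python3 -c "
from h import *
to(460.4,-192.4,55,-9.7)"
```

```text
time: 1.1
tool_pos: [461.2, -191.5, 148.0]
orientation: [-2.4, -2.027, 0.0]
contact_force: [0.5, -1.1, -0.2]
gripper_width: 1.0
grasp_force: 0.0
linear [-0.001  -0.0006  0.093 ] dr z 0.07 | now [ 461.2 -191.5  148. ] yang -9.63 F [ 0.5 -1.1 -0.2] t 1.1 w 93.0 gf 0.0 q6 -0.32 tilt 0.01
```

```bash
python3 -m pendant '{"linear":[[-0.001,-0.001,0.02],[-0.001,-0.001,0.04],[-0.001,-0.001,0.06],[-0.001,-0.001,0.075],[-0.001,-0.001,0.085],[-0.001,-0.001,0.093],[-0.001,-0.001,0.093],[-0.001,-0.001,0.093]],"dr":[[0,0,0],[0,0,0],[0,0,0],[0,0,0],[0,0,0],[0,0,0],[0,0,0],[0,0,0]],"fingers":[0.093,0.093,0.093,0.093,0.093,0.093,0.093,0.093]}'
python3 - <<'E'
from h import *
to(460.4,-192.4,55,-9.7)
f=optics.grab_frame("side"); a=cv2.resize(f["image"][190:310,260:420],None,fx=4,fy=4,interpolation=cv2.INTER_CUBIC); cv2.imwrite("pics/grip.png",a[:,:,::-1])
E
```

```text
time: 1.77
tool_pos: [459.3, -194.1, 55.8]
orientation: [-2.405, -2.021, 0.0]
contact_force: [-0.7, 0.8, 1.0]
gripper_width: 1.001
grasp_force: 0.0
linear [0.0019 0.0008 0.0008] dr z -0.24 | now [ 459.3 -194.1   55.8] yang -9.94 F [-0.7  0.8  1. ] t 1.7667 w 93.1 gf 0.0 q6 -0.32 tilt 0.0
```

View pics/grip.png

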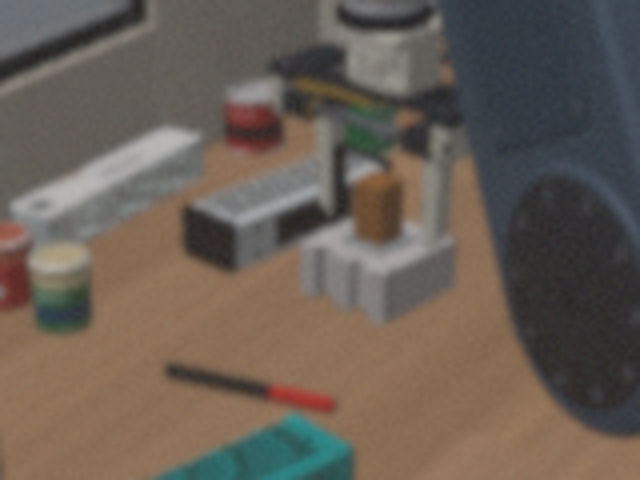

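The fingers straddle the post, which is at about (378,210) in the crop, just above the block top. The grooves face +y and the lamp's dark window shows behind. Now I'll close the fingers and lift slightly.

```bash
python3 -m pendant '{"linear":[[0.001,0,0],[0.001,0,0],[0.001,0,0],[0.001,0,0],[0.001,0,0],[0.001,0,0],[0.001,0,0],[0.001,0,0],[0.001,0,0],[0.001,0,0],[0.001,0,0],[0.001,0,0]],"dr":[[0,0,0],[0,0,0],[0,0,0],[0,0,0],[0,0,0],[0,0,0],[0,0,0],[0,0,0],[0,0,0],[0,0,0],[0,0,0],[0,0,0]],"fingers":[0.08,0.07,0.06,0.05,0.045,0.04,0.035,0.03,0.025,0.025,0.025,0.025]}' 35
python3 -m pendant '{"linear":[[0,0,-0.003],[0,0,-0.006],[0,0,-0.009],[0,0,-0.012],[0,0,-0.015],[0,0,-0.015]],"dr":[[0,0,0],[0,0,0],[0,0,0],[0,0,0],[0,0,0],[0,0,0]],"fingers":[0.025,0.025,0.025,0.025,0.025,0.025]}'
python3 -c "
from h import *
to(511.5-5*.978,-235.3+5*.21,72,-9.7-92.4)"
```

```text
time: 2.82
tool_pos: [459.6, -193.1, 55.7]
orientation: [2.405, 2.021, 0.0]
contact_force: [1.7, -1.1, -0.8]
gripper_width: 0.322
grasp_force: 35.0
time: 3.32
tool_pos: [459.6, -193.1, 71.3]
orientation: [2.405, 2.02, 0.0]
contact_force: [0.4, -0.8, -2.8]
gripper_width: 0.32
grasp_force: 35.0
linear [-0.0324  0.0534 -0.0007] dr z 92.17 | now [ 459.6 -193.1   71.3] yang -9.93 F [ 0.4 -0.8 -2.8] t 3.3167 w 29.8 gf 34.999247789382935 q6 -0.32 tilt 0.05
```

```bash
python3 -m pendant '{"linear":[[0,0,0],[0,0,0],[0,0,0],[0,0,0],[0,0,0],[0,0,0],[0,0,0],[0,0,0],[0,0,0],[0,0,0],[0,0,0],[0,0,0]],"dr":[[0,0,3],[0,0,8],[0,0,14],[0,0,20],[0,0,26],[0,0,32],[0,0,38],[0,0,44],[0,0,50],[0,0,56],[0,0,61],[0,0,65]],"fingers":[0.025,0.025,0.025,0.025,0.025,0.025,0.025,0.025,0.025,0.025,0.025,0.025]}'
python3 -c "
from h import *
to(511.5-10*.978,-235.3+10*.21,72,-102.1)"
```

```text
time: 4.32
tool_pos: [459.4, -193.0, 70.6]
orientation: [-3.115, -0.405, 0.0]
contact_force: [-0.0, 0.2, -3.2]
gripper_width: 0.324
grasp_force: 35.0
linear [ 0.0307  0.0497 -0.0014] dr z 26.9 | now [ 459.4 -193.    70.6] yang -75.2 F [-0.   0.2 -3.2] t 4.3167 w 30.2 gf 34.99716281890869 q6 0.82 tilt 0.01
```

```bash
python3 -m pendant '{"linear":[[0,0,0],[0,0,0],[0.001,0.002,0],[0.003,0.006,0],[0.007,0.012,0],[0.012,0.02,0],[0.017,0.028,0],[0.022,0.036,0],[0.026,0.043,0],[0.03,0.048,0],[0.031,0.05,0],[0.031,0.05,0]],"dr":[[0,0,4],[0,0,9],[0,0,14],[0,0,19],[0,0,23],[0,0,26],[0,0,26.9],[0,0,26.9],[0,0,26.9],[0,0,26.9],[0,0,26.9],[0,0,26.9]],"fingers":[0.025,0.025,0.025,0.025,0.025,0.025,0.025,0.025,0.025,0.025,0.025,0.025]}'
python3 - <<'E'
from h import *
to(511.5,-235.3,57,-102.1)
f=optics.grab_frame("side"); a=cv2.resize(f["image"][190:310,270:430],None,fx=4,fy=4,interpolation=cv2.INTER_CUBIC)
g=optics.grab_frame("top"); b=cv2.resize(g["image"][180:300,310:420],None,fx=4,fy=4,interpolation=cv2.INTER_CUBIC)
c=np.hstack([a,b]); c=cv2.resize(c,(800,int(c.shape[0]*800/c.shape[1])));cv2.imwrite("pics/turn.png",c[:,:,::-1])
E
```

```text
time: 5.32
tool_pos: [502.6, -233.5, 70.5]
orientation: [-3.125, 0.323, 0.0]
contact_force: [-0.1, 0.4, -3.3]
gripper_width: 0.325
grasp_force: 35.0
linear [ 0.0091 -0.0001  0.0135] dr z 0.29 | now [ 502.6 -233.5   70.5] yang -101.81 F [-0.1  0.4 -3.3] t 5.3167 w 30.2 gf 34.99921381473541 q6 1.26 tilt 0.0
```

View pics/turn.png

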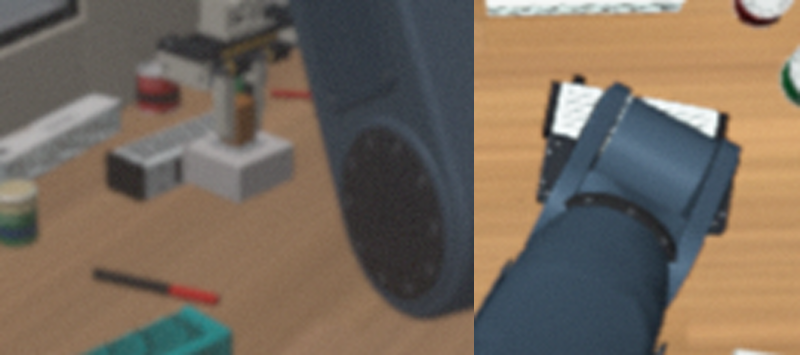

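The side picture shows the sample, turned and held just in front of the lamp at about (240,165), with a plain side towards the camera and the grooves towards the lamp. Next I lower it, loosen the grip and push it gently home.

```bash
python3 -m pendant '{"linear":[[0,0,0.003],[0,0,0.006],[0,0,0.009],[0,0,0.012],[0,0,0.0138],[0,0,0.0148],[0,0,0.0148]],"dr":[[0,0,0.3],[0,0,0.3],[0,0,0.3],[0,0,0.3],[0,0,0.3],[0,0,0.3],[0,0,0.3]],"fingers":[0.025,0.025,0.025,0.025,0.025,0.025,0.025]}'
python3 -m pendant '{"linear":[[0,0,0],[0,0,0],[0.001,0,0],[0.002,0,0],[0.003,0,0],[0.004,0,0],[0.005,0,0],[0.006,0,0],[0.006,0,0]],"dr":[[0,0,0],[0,0,0],[0,0,0],[0,0,0],[0,0,0],[0,0,0],[0,0,0],[0,0,0],[0,0,0]],"fingers":[0.025,0.025,0.025,0.025,0.025,0.025,0.025,0.025,0.025]}' 10
python3 -c "
from h import *
to(511.5,-235.3,57,-102.1)"
```

```text
time: 6.0
tool_pos: [502.3, -233.2, 55.8]
orientation: [-3.124, 0.332, 0.0]
contact_force: [0.2, 0.5, -3.0]
gripper_width: 0.318
grasp_force: 35.0
time: 6.75
tool_pos: [508.4, -234.5, 55.9]
orientation: [3.124, -0.332, 0.0]
contact_force: [-0.8, 0.0, -3.1]
gripper_width: 0.322
grasp_force: 10.0
linear [ 0.0032  0.0001 -0.0011] dr z -0.03 | now [ 508.4 -234.5   55.9] yang -102.13 F [-0.8  0.  -3.1] t 6.75 w 29.9 gf 9.999589025974274 q6 1.27 tilt 0.01
```

```bash
python3 -m pendant '{"linear":[[0,0,0.0005],[0,0,0.001],[0,0,0.001],[0.001,0,0.001],[0.002,0,0.001],[0.003,0,0.001],[0.003,0,0.001]],"dr":[[0,0,0],[0,0,0],[0,0,0],[0,0,0],[0,0,0],[0,0,0],[0,0,0]],"fingers":[0.025,0.025,0.025,0.025,0.025,0.025,0.025]}' 10
python3 -m pendant '{"linear":[[0.001,0,0],[0.002,0,0],[0.003,0,0],[0.003,0,0]],"dr":[[0,0,0],[0,0,0],[0,0,0],[0,0,0]],"fingers":[0.025,0.025,0.025,0.025]}' 10
python3 -c "
from h import *
to(511.5,-235.3,57,-102.1)"
```

```text
time: 7.33
tool_pos: [510.5, -235.0, 55.7]
orientation: [-3.124, 0.332, 0.002]
contact_force: [-8.3, 2.2, 12.6]
gripper_width: 0.324
grasp_force: 10.0
time: 7.67
tool_pos: [513.5, -235.7, 55.7]
orientation: [-3.124, 0.332, 0.002]
contact_force: [-7.4, 2.5, 11.7]
gripper_width: 0.323
grasp_force: 10.0
linear [-0.002   0.0001 -0.0013] dr z -0.03 | now [ 513.5 -235.7   55.7] yang -102.13 F [-7.4  2.5 11.7] t 7.6667 w 30.1 gf 10.000568926334381 q6 1.27 tilt 0.08
```

```bash
python3 -m pendant '{"linear":[[0,0,-0.0008],[0,0,-0.0008],[0,0,-0.0008]],"dr":[[0,0,0],[0,0,0],[0,0,0]],"fingers":[0.025,0.025,0.025]}' 10
python3 -m pendant '{"linear":[[0.001,0,0],[0.002,0,0],[0.002,0,0]],"dr":[[0,0,0],[0,0,0],[0,0,0]],"fingers":[0.025,0.025,0.025]}' 15
python3 - <<'E'
from h import *
to(511.5,-235.3,57,-102.1)
f=optics.grab_frame("side"); a=cv2.resize(f["image"][215:285,300:390],None,fx=7,fy=7,interpolation=cv2.INTER_CUBIC)
cv2.imwrite("pics/seat.png",a[:,:,::-1])
E
```

```text
time: 7.92
tool_pos: [514.2, -235.8, 55.7]
orientation: [3.124, -0.332, 0.0]
contact_force: [-1.8, 0.1, 0.1]
gripper_width: 0.324
grasp_force: 10.0
time: 8.17
tool_pos: [515.6, -236.1, 55.7]
orientation: [-3.124, 0.332, 0.002]
contact_force: [-6.4, 0.7, 6.0]
gripper_width: 0.324
grasp_force: 15.0
linear [-0.0042  0.0001 -0.0013] dr z -0.02 | now [ 515.6 -236.1   55.7] yang -102.12 F [-6.4  0.7  6. ] t 8.1667 w 30.1 gf 15.000648647546768 q6 1.27 tilt 0.08
```

View pics/seat.png

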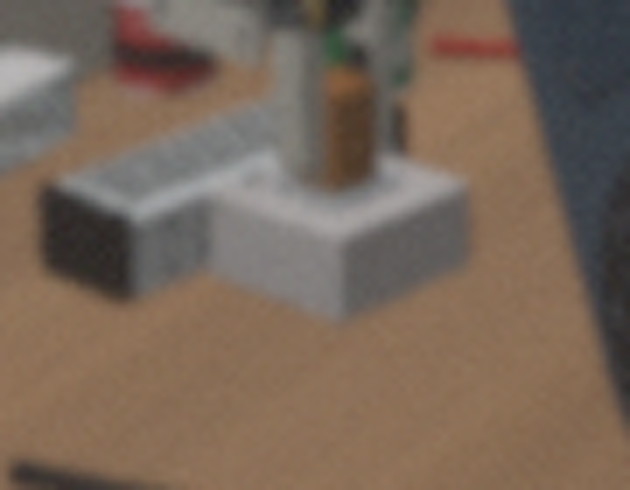

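The side picture shows the block's grooved side against the lamp front at about (210,230), with no visible gap. I'll let go, back off upwards and check from above.

```bash
python3 -m pendant '{"linear":[[-0.001,0,0],[-0.001,0,0],[-0.001,0,0],[-0.001,0,0],[-0.001,0,0],[-0.001,0,0],[-0.001,0,-0.01],[-0.001,0,-0.03],[-0.001,0,-0.06],[-0.001,0,-0.09],[-0.001,0,-0.11],[-0.001,0,-0.12]],"dr":[[0,0,0],[0,0,0],[0,0,0],[0,0,0],[0,0,0],[0,0,0],[0,0,0],[0,0,0],[0,0,0],[0,0,0],[0,0,0],[0,0,0]],"fingers":[0.04,0.05,0.06,0.07,0.08,0.085,0.09,0.093,0.093,0.093,0.093,0.093]}'
python3 -c "
from h import *
to(577,244.8,170,17.5)"
```

```text
time: 9.22
tool_pos: [516.0, -236.5, 179.2]
orientation: [3.122, -0.332, 0.006]
contact_force: [-0.1, -0.8, 0.0]
gripper_width: 0.997
grasp_force: 0.0
linear [-0.0415 -0.4833  0.0084] dr z -119.63 | now [ 516.  -236.5  179.2] yang -102.13 F [-0.1 -0.8  0. ] t 9.2167 w 92.7 gf 0.0 q6 1.27 tilt 0.26
```

```bash
python3 -m pendant '{"linear":[[-0.002,-0.02,0],[-0.004,-0.05,0],[-0.007,-0.08,0],[-0.01,-0.11,0],[-0.013,-0.14,0],[-0.016,-0.17,0],[-0.019,-0.21,0],[-0.022,-0.25,0],[-0.026,-0.29,0],[-0.03,-0.33,0],[-0.034,-0.37,0],[-0.038,-0.41,0]],"dr":[[0,0,-5],[0,0,-10],[0,0,-15],[0,0,-20],[0,0,-25],[0,0,-30],[0,0,-35],[0,0,-40],[0,0,-45],[0,0,-50],[0,0,-55],[0,0,-60]],"fingers":[0.093,0.093,0.093,0.093,0.093,0.093,0.093,0.093,0.093,0.093,0.093,0.093]}'
python3 - <<'E'
from h import *
to(577,244.8,150,17.5)
f=optics.grab_frame("top"); P=cloud(f); z=P[...,2]
def m(b,lo,hi):
    k=np.zeros(z.shape,bool); k[b[1]:b[3],b[0]:b[2]]=1; return k&(z>lo)&(z<hi)
np.savez("top1.npz",**f)
k=m((325,228,385,272),80,115); c,_=rect(f,k,99.); print("post",k.sum(),c)
k=m((320,195,405,275),30,60); lab=k.astype(np.uint8); print(k.sum())
a=cv2.resize(f["image"][190:280,315:415],None,fx=7,fy=6.5,interpolation=cv2.INTER_CUBIC); cv2.imwrite("pics/seat2.png",a[:,:,::-1])
E
```

```text
time: 10.22
tool_pos: [563.7, 174.9, 175.4]
orientation: [-2.869, -1.281, 0.001]
contact_force: [0.7, -0.5, 0.3]
gripper_width: 1.0
grasp_force: 0.0
linear [ 0.061  -0.0367  0.0254] dr z -59.38 | now [563.7 174.9 175.4] yang -41.88 F [ 0.7 -0.5  0.3] t 10.2167 w 93.0 gf 0.0 q6 0.95 tilt 0.04
post 98 ((510.51226806640625, -235.7671356201172), (30.782426834106445, 31.56037139892578), 79.04962158203125)
1767
```

View pics/seat2.png

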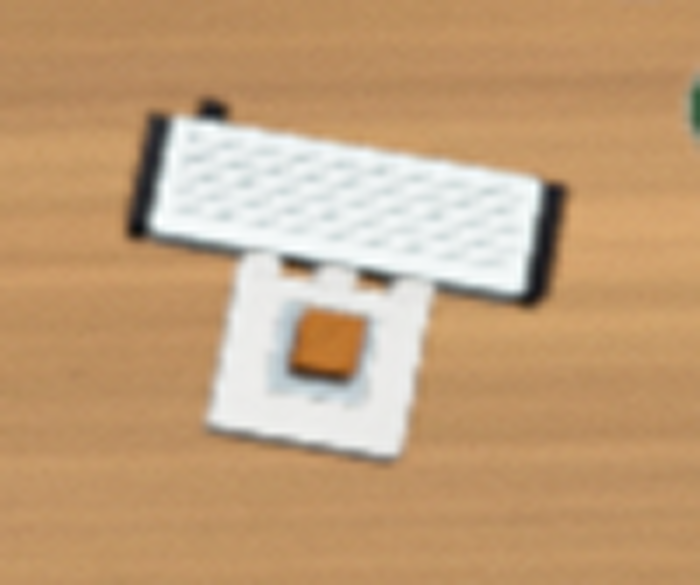

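The sample sits with its ribs on the lamp front, centred at about (330,345) against the lamp's middle at (345,205). The measured post centre is (510.5,-235.8) and the target is (511.5,-235.3). On to the knob, with a check of the depth and squareness on the way.

```bash
python3 -m pendant '{"linear":[[0.008,-0.005,0],[0.016,-0.01,0],[0.024,-0.015,0],[0.032,-0.02,0],[0.04,-0.025,0.005],[0.048,-0.03,0.01],[0.056,-0.034,0.015],[0.061,-0.037,0.02],[0.061,-0.037,0.025],[0.061,-0.037,0.025],[0.061,-0.037,0.025],[0.061,-0.037,0.025]],"dr":[[0,0,-5],[0,0,-10],[0,0,-15],[0,0,-20],[0,0,-25],[0,0,-31],[0,0,-37],[0,0,-43],[0,0,-49],[0,0,-55],[0,0,-59.4],[0,0,-59.4]],"fingers":[0.093,0.093,0.093,0.093,0.093,0.093,0.093,0.093,0.093,0.093,0.07,0.06]}'
python3 - <<'E'
from h import *
f=dict(np.load("top1.npz")); P=cloud(f); z=P[...,2]
k=np.zeros(z.shape,bool); k[195:278,315:410]=1
k&=(z>30)&(z<60); p=P[k][:,:2]
a=np.radians(-12.1); ex=np.array([np.cos(a),np.sin(a)]); ey=np.array([-ex[1],ex[0]])
u=(p-[584.8,-251])@ex; w=(p-[584.8,-251])@ey
b=u<-36; print("block y span",np.percentile(w[b],[1,99]).round(1),"u span",np.percentile(u,[.3,99.7]).round(1))
# rear edge of block and its angle, front edge of lamp outside of block
rows=[u[b&(abs(w-c)<5)].min() for c in range(-35,40,10)]; print("rear edge",np.round(rows,1),"slope deg",np.degrees(np.polyfit(range(-35,40,10),rows,1)[0]))
cs=[c for c in range(-88,92,10) if abs(c)>55]; fr=[u[(abs(w-c)<5)].min() for c in cs]; print("lamp front",np.round(fr,1),"slope",np.degrees(np.polyfit(cs,fr,1)[0]))
to(577,244.8,59,17.5)
E
```

```text
time: 11.27
tool_pos: [577.2, 242.8, 150.1]
orientation: [-1.858, -2.532, 0.001]
contact_force: [1.0, -0.4, 0.8]
gripper_width: 0.905
grasp_force: 0.0
block y span [-45.6  43.4] u span [-119.5   32.1]
rear edge [-119.6 -119.4 -118.9 -119.7 -119.8 -119.9 -119.2 -118.9] slope deg 0.22982743080925638
lamp front [-28.2 -28.2 -29.1 -29.4 -28.8 -28.9 -28.1] slope 0.028549907378669703
linear [0.002  0.0005 0.0911] dr z -0.04 | now [577.2 242.8 150.1] yang 17.46 F [ 1.  -0.4  0.8] t 11.2667 w 84.2 gf 0.0 q6 0.02 tilt 0.06
```

Rear edge to lamp front is 90.7 mm (90 nominal) and the sample is square to 0.2°, so it is seated. Now down over the knob.

```bash
python3 -m pendant '{"linear":[[0.002,0,0.02],[0.002,0,0.04],[0.002,0,0.06],[0.002,0,0.075],[0.002,0,0.085],[0.002,0,0.09],[0.002,0,0.09],[0.002,0,0.09]],"dr":[[0,0,0],[0,0,0],[0,0,0],[0,0,0],[0,0,0],[0,0,0],[0,0,0],[0,0,0]],"fingers":[0.06,0.06,0.06,0.06,0.06,0.06,0.06,0.06]}'
python3 -m pendant '{"linear":[[0,0,0],[0,0,0],[0,0,0],[0,0,0],[0,0,0],[0,0,0],[0,0,0],[0,0,0],[0,0,0]],"dr":[[0,0,0],[0,0,0],[0,0,0],[0,0,0],[0,0,0],[0,0,0],[0,0,0],[0,0,0],[0,0,0]],"fingers":[0.05,0.04,0.03,0.025,0.02,0.015,0.01,0.01,0.01]}' 12
python3 -c "
from h import *
to(577,244.5,59,17.5-120.5)"
```

```text
time: 11.93
tool_pos: [577.3, 244.9, 61.2]
orientation: [1.864, 2.529, 0.001]
contact_force: [0.2, -0.4, 0.0]
gripper_width: 0.645
grasp_force: 0.0
time: 12.68
tool_pos: [580.2, 245.8, 60.9]
orientation: [1.86, 2.526, 0.011]
contact_force: [17.5, 5.3, -12.6]
gripper_width: 0.171
grasp_force: 12.0
linear [-0.0002 -0.0035  0.0019] dr z 120.25 | now [580.2 245.8  60.9] yang 17.25 F [ 17.5   5.3 -12.6] t 12.6833 w 15.9 gf 11.998030990362167 q6 0.03 tilt 0.48
```

```bash
python3 -m pendant '{"linear":[[0,0.0015,0],[0,0.003,0],[0,0.003,0],[0,0.003,0]],"dr":[[0,0,0],[0,0,0],[0,0,0],[0,0,0]],"fingers":[0.01,0.01,0.01,0.01]}' 12
python3 -c "
from h import *
to(577,244.5,59,17.5-120.5); print(sensors.observe()['ft_torque'])"
```

```text
time: 13.02
tool_pos: [580.4, 245.8, 60.9]
orientation: [1.862, 2.529, 0.002]
contact_force: [3.9, 1.4, -0.8]
gripper_width: 0.174
grasp_force: 12.0
linear [-0.0003 -0.0037  0.0019] dr z 120.26 | now [580.4 245.8  60.9] yang 17.26 F [ 3.9  1.4 -0.8] t 13.0167 w 16.2 gf 11.99905201792717 q6 0.03 tilt 0.09
[ 0.06335997 -0.85803226 -0.01499454]
```

```bash
python3 -m pendant '{"linear":[[0,0.0005,0],[0,0.0005,0],[0,0.0005,0],[0,0.0005,0],[0,0.0005,0],[0,0.0005,0],[0,0.0005,0],[0,0.0005,0],[0,0.0005,0],[0,0.0005,0],[0,0.0005,0]],"dr":[[0,0,3],[0,0,7],[0,0,11],[0,0,15],[0,0,19],[0,0,23],[0,0,27],[0,0,31],[0,0,35],[0,0,35],[0,0,35]],"fingers":[0.01,0.01,0.01,0.01,0.01,0.01,0.01,0.01,0.01,0.01,0.01]}' 12
python3 -c "
from h import *
to(580.5,245.8,61,17.5-120.5); print(sensors.observe()['ft_torque'])"
```

```text
time: 13.93
tool_pos: [579.2, 245.9, 60.8]
orientation: [-2.537, -1.851, 0.003]
contact_force: [-4.6, 0.1, 6.7]
gripper_width: 0.171
grasp_force: 12.0
linear [ 0.0003  0.0012 -0.0002] dr z 85.24 | now [579.2 245.9  60.8] yang -17.76 F [-4.6  0.1  6.7] t 13.9333 w 15.9 gf 12.001107037067413 q6 0.64 tilt 0.13
[-4.29481140e-02  7.21071673e-01  1.15790980e-04]
```

```bash
python3 -m pendant '{"linear":[[0,-0.001,0],[0,-0.001,0],[0,-0.001,0],[0,-0.001,0],[0,-0.001,0],[0,-0.001,0],[0,-0.001,0],[0,-0.001,0],[0,-0.001,0],[0,-0.001,0],[0,-0.001,0],[0,-0.001,0]],"dr":[[0,0,4],[0,0,8],[0,0,12],[0,0,16],[0,0,20],[0,0,24],[0,0,28],[0,0,32],[0,0,36],[0,0,40],[0,0,40],[0,0,40]],"fingers":[0.01,0.01,0.01,0.01,0.01,0.01,0.01,0.01,0.01,0.01,0.01,0.01]}' 12
python3 -c "
from h import *
to(579.5,245.5,61,17.5-120.5); print(sensors.observe()['ft_torque'])"
```

```text
time: 14.93
tool_pos: [578.1, 246.7, 60.8]
orientation: [-3.017, -0.872, 0.003]
contact_force: [-6.1, 3.8, 6.1]
gripper_width: 0.173
grasp_force: 12.0
linear [ 0.0006  0.0018 -0.0002] dr z 45.24 | now [578.1 246.7  60.8] yang -57.76 F [-6.1  3.8  6.1] t 14.9333 w 16.1 gf 12.001176327466965 q6 1.34 tilt 0.14
[ 0.58596994  0.95751541 -0.038727  ]
```

```bash
python3 -m pendant '{"linear":[[0.001,-0.001,0],[0.002,-0.001,0],[0.002,-0.001,0],[0.002,-0.001,0],[0.002,-0.001,0],[0.002,-0.001,0],[0.002,-0.001,0],[0.002,-0.001,0],[0.002,-0.001,0],[0.002,-0.001,0],[0.002,-0.001,0],[0.002,-0.001,0]],"dr":[[0,0,3],[0,0,7],[0,0,11],[0,0,15],[0,0,20],[0,0,25],[0,0,30],[0,0,35],[0,0,40],[0,0,45],[0,0,45],[0,0,45]],"fingers":[0.01,0.01,0.01,0.01,0.01,0.01,0.01,0.01,0.01,0.01,0.01,0.01]}' 12
python3 - <<'E'
from h import *
to(579.8,247.9,61,57.6-90); print(sensors.observe()['ft_torque'])
E
```

```text
time: 15.93
tool_pos: [578.1, 248.3, 60.7]
orientation: [3.121, -0.349, -0.008]
contact_force: [-11.6, 0.2, 9.4]
gripper_width: 0.168
grasp_force: 12.0
linear [ 0.0017  0.     -0.0003] dr z -70.36 | now [578.1 248.3  60.7] yang -102.76 F [-11.6   0.2   9.4] t 15.9333 w 15.6 gf 12.002523690462112 q6 2.12 tilt 0.29
[ 0.24395048  1.8639161  -0.03951533]
```

```bash
python3 -m pendant '{"linear":[[0,0,0],[0,0,0],[0,0,0],[0,0,0],[0,0,0],[0,0,0],[0,0,0],[0,0,0],[0,0,0],[0,0,0],[0,0,0],[0,0,0]],"dr":[[0,0,-0.2],[0,0,-3],[0,0,-6],[0,0,-9],[0,0,-13],[0,0,-17],[0,0,-21],[0,0,-25],[0,0,-30],[0,0,-35],[0,0,-40],[0,0,-44]],"fingers":[0.01,0.01,0.01,0.01,0.01,0.01,0.01,0.01,0.01,0.01,0.01,0.01]}' 12
python3 - <<'E'
from h import *
to(579.8,247.9,61,57.6-90)
f=optics.grab_frame("side"); a=cv2.resize(f["image"][260:340,185:285],None,fx=6,fy=6,interpolation=cv2.INTER_CUBIC)
cv2.imwrite("pics/knob.png",a[:,:,::-1])
E
```

```text
time: 16.93
tool_pos: [578.4, 247.0, 60.7]
orientation: [3.022, 0.854, -0.009]
contact_force: [-9.5, -6.8, 10.7]
gripper_width: 0.17
grasp_force: 12.0
linear [ 0.0017  0.     -0.0003] dr z -26.06 | now [578.4 247.   60.7] yang -58.46 F [-9.5 -6.8 10.7] t 16.9333 w 15.8 gf 12.003234922885895 q6 1.35 tilt 0.32
```

```bash
python3 -m pendant '{"linear":[[0,0,0],[0,0,0],[0,0,0],[0,0,0],[0,0,0],[0,0,0],[0,0,0],[0,0,0],[0,0,0],[0,0,0]],"dr":[[0,0,-3],[0,0,-7],[0,0,-11],[0,0,-15],[0,0,-19],[0,0,-23],[0,0,-25],[0,0,-26],[0,0,-26],[0,0,-26]],"fingers":[0.01,0.01,0.01,0.01,0.01,0.01,0.01,0.01,0.01,0.01]}' 12
python3 -c "
from h import *
to(579.8,247.9,61,57.6-90)"
```

```text
time: 17.82
tool_pos: [578.9, 246.5, 60.7]
orientation: [2.756, 1.506, -0.008]
contact_force: [-7.3, -10.2, 9.3]
gripper_width: 0.173
grasp_force: 12.0
linear [ 0.0017 -0.     -0.0003] dr z -0.3 | now [578.9 246.5  60.7] yang -32.7 F [ -7.3 -10.2   9.3] t 17.8167 w 16.1 gf 12.00223982334137 q6 0.9 tilt 0.29
```

```bash
python3 -m pendant '{"linear":[[0,0,0],[0,0,0],[0,0,0],[0,0,0],[0,0,0],[0,0,0],[0,0,0],[0,0,-0.015],[0,0,-0.04],[0,0,-0.07],[0,0,-0.1],[0,0,-0.12]],"dr":[[0,0,0],[0,0,0],[0,0,0],[0,0,0],[0,0,0],[0,0,0],[0,0,0],[0,0,0],[0,0,0],[0,0,0],[0,0,0],[0,0,0]],"fingers":[0.02,0.03,0.04,0.05,0.06,0.06,0.06,0.06,0.06,0.06,0.06,0.06]}'
python3 -c "
from h import *
to(420,20,230,-32.4)"
```

```text
time: 18.82
tool_pos: [581.1, 248.4, 183.6]
orientation: [2.757, 1.505, 0.004]
contact_force: [-0.1, 0.9, 0.1]
gripper_width: 0.647
grasp_force: 0.0
linear [-0.2791 -0.012  -0.047 ] dr z -0.33 | now [581.1 248.4 183.6] yang -32.73 F [-0.1  0.9  0.1] t 18.8167 w 60.1 gf 0.0 q6 0.9 tilt 0.15
```

```bash
python3 -m pendant '{"linear":[[-0.015,0,0],[-0.04,0,-0.005],[-0.07,0,-0.01],[-0.1,0,-0.02],[-0.13,0,-0.03],[-0.16,0,-0.04],[-0.19,0,-0.045],[-0.22,0,-0.045],[-0.25,0,-0.045],[-0.27,0,-0.045],[-0.275,0,-0.045],[-0.275,0,-0.045]],"dr":[[0,0,0],[0,0,0],[0,0,0],[0,0,0],[0,0,0],[0,0,0],[0,0,0],[0,0,0],[0,0,0],[0,0,0],[0,0,0],[0,0,0]],"fingers":[0.06,0.06,0.06,0.06,0.06,0.06,0.06,0.06,0.06,0.06,0.06,0.06]}'
python3 - <<'E'
from h import *
f=optics.grab_frame("top"); P=cloud(f); z=P[...,2]; np.savez("top2.npz",**f)
k=np.zeros(z.shape,bool); k[205:250,190:236]=1; K=k&(z>75)&(z<110); r,_=rect(f,K,93.); print("knob",K.sum(),r, P[K].mean(0))
T=k&(z>30)&(z<60); print("timer",rect(f,T,44.)[0])
k=np.zeros(z.shape,bool); k[228:272,325:385]=1; K=k&(z>80)&(z<115); print("post",K.sum(),rect(f,K,99.)[0])
a=cv2.resize(f["image"][190:260,180:250],None,fx=8,fy=8,interpolation=cv2.INTER_CUBIC); cv2.imwrite("pics/knob2.png",a[:,:,::-1])
E
```

```text
time: 19.82
tool_pos: [431.6, 16.2, 225.9]
orientation: [2.758, 1.503, 0.001]
contact_force: [0.0, 0.4, 0.1]
gripper_width: 0.642
grasp_force: 0.0
knob 109 ((577.1347045898438, 244.00088500976562), (70.37013244628906, 15.557989120483398), 57.83496856689453) [577.20730513 243.84633949  93.94680391]
timer ((577.6045532226562, 244.04483032226562), (117.99729919433594, 116.59672546386719), 86.75779724121094)
post 99 ((510.72174072265625, -235.6290740966797), (30.539295196533203, 32.09571075439453), 76.65767669677734)
```

View pics/knob2.png

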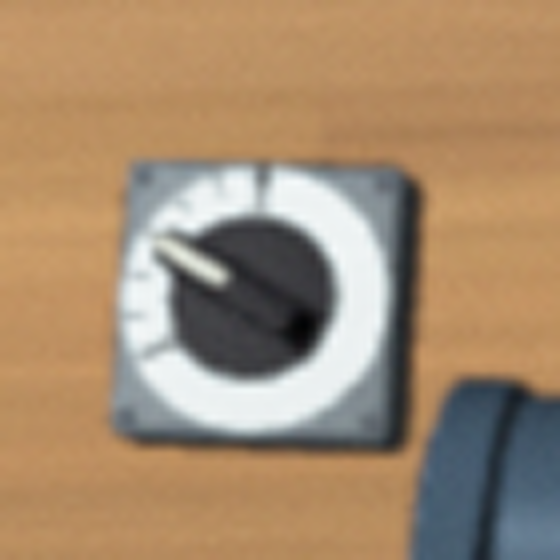

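The pointer, from (222,280) to (155,238), lies on the 15 mark: 57.8° world, about 1.04 rad. The top mark at (262,190) confirms a timer yaw of about -3°. The sample is unchanged, so I'm handing in.

```bash
python3 -c "
from workcell import arm
print(arm.close_job())"
```

```text
the job is handed in; nothing more can be done
None
```

The job is handed in, though no verdict came back: by camera the grooved side stands flat and centred on the lamp window (within about 1 mm), and the knob was turned to about 2.27 rad by gripper angle and back to about 1.04 rad (15 minutes), with everything released.

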